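# Clear the candle tray and lift it level

### The arm

A 6-joint arm with a two-finger parallel gripper is mounted at the origin on the work surface. World frame = base frame: x ahead of the robot, y to its left, z up, the work surface at z = 0. Lengths are in m, angles in degrees, forces in N, time in s.
With the tool pointing down it reaches from about 0.375 to 0.925 m from the base axis. Payload 5.7 kg.
Tool frame: the origin (TCP) lies at the very end of the fingers, on their centre line; the grasp point (between the pads) lies behind it (manip.tcp_to_grasp is the z of the grasp point in the tool frame, in m); z points along the fingers, y is the direction in which the jaws open and shut (so a half turn about z gives the same grasp; the last joint's range is limited). The gripper opens to 85 mm and grips with 20 to 120 N. Pads are 22 mm wide; open, the fingers measure 114 mm over their backs; the gripper's body (76 mm by 85 mm) begins 54 mm behind the grasp point. The pads swing forward as they close: fully open they stand 13 mm farther back than shut.
Start: joints at [63.707, 20.558, 86.54, -0, 72.909, -6.595], TCP at [0.202, 0.565, 0.231] pointing down, gripper open.
Joint ranges: [-170.27, 170.27], [-57.76, 135], [12.27, 136.19], [-55.21, 235.2], [11.17, 155.16], [-170.74, 170.74]. Speed limits (degrees/s): [136.94, 136.94, 180, 180, 180, 180].

### API

Orientations are given as a 3x3 rotation matrix whose columns are the frame's x, y, z axes.
In Python, from station import manip, grab_frame, camera_info, workorder gives the robot as it stands.
- The arm moves only by the shell command python3 -m crank 'ROWS' [FORCE]. ROWS is JSON, a list of rows, each a list of 3 entries, a list of its own where there are three numbers: the shift along the tool's x, y, z each as a share of 400 mm, from -1 to 1, then the turn about the tool's z as a share of 180 degrees, from -1 to 1, then the gripper command: -1 is shut, 1 is fully open, values between are in proportion. In form: [[[tx, ty, tz], twist, hand], ...]. A call has 1 to 20 rows; each row shifts and turns the commanded pose from where the row before left it, along the tool's axes as they then stand; what a row does not reach is not made up. A row lasts 1/12 s, in which the tool goes at most 41.7 mm and 7.16 degrees, less where a joint would pass 70% of its speed; a pose out of reach is approached as far as the arm can. A call with a number of a shift or a turn outside -1 to 1 is refused whole. A call with a gripper value outside its range is refused whole. The fingers move at their own pace and stop on an object; FORCE is the grip in N (left out, the last holds). Time passes only in rows, so rows that do not move let the fingers close. It gives the time, the measured TCP pose, the force and the opening at its end, in the units of the state.
- manip.get_obs(): the state, without advancing time (a new reading comes with each control period).
- grab_frame(name): name is "scene" or "top"; returns the picture (420x560x3 uint8, blue, green, red); there is no depth.
- camera_info(name): a dict with "intrinsics" (3x3 intrinsics, pixels), "view" (4x4, takes a point from world to camera coordinates). Camera axes: x right, y down, z forward; pixel columns grow to the right and rows downward; lengths in m; the calibration is good to about 2 mm. A picture is of the moment at which its call begins. camera_info takes no time and is no camera call.
- workorder.sign_off(): hands the job in, once; it reports no verdict.
The state is a dict: "clock": time; "joint_positions": joint angles; "qvel": joint speeds; "joint_torque": joint torques, N m; "ee_pos": TCP position; "orientation": TCP orientation; "force": force on the tool from outside, world axes, zero at the start; "moment": the same for the moment, N m; "opening": opening from 0.0 (shut) to 1.0 (fully open).
Only numpy, scipy, OpenCV 4.12 (cv2) and the standard library are available. Lean on these libraries where they do the work, as an engineer would, in place of code of your own. Each camera call takes 0.05 s, during which the arm holds its last target.

### The job

Throw the two wax offcuts lying on the carrying tray into the grey scrap tub, while the tray stays on the bench and the two filled jars stay standing on it. Then take the tray by its handle, lift it straight up until it is at least 10 cm clear of the bench, touching nothing else, and hold it there level and still with both jars upright on it: the job finishes while you are holding it, so do not put it down or let go. Leave the other things on the bench where they are.

Things in the scene. Friction and masses are not known exactly. Their poses are not given: they have to be found in the camera images.
- tray: flat aluminium carrying tray, 210 mm (x) by 300 mm (y), floor 6 mm thick with a thin rim standing 11 mm above the bench, loose on the bench, about 0.5 kg (give or take 15 %) with its mass centred. Origin: centre of the underside; z up. On its floor, one towards each corner (about 50 mm in x and 92 mm in y from the centre), stand two filled jars and two wax offcuts, in any arrangement
- tray_handle (a point): centre of the tray's black handle: a straight bar above the tray's middle, 18 mm thick (tray x), 96 mm long (tray y), 22 mm high, its top 58 mm above the tray's underside; it stands on two short posts at its ends with 30 mm of free space below the bar. Axes as the tray's. If both jars stand at one end, the loaded tray balances up to 25 mm from the handle's middle, towards them
- jar0_mid (a point): small round glass jar full of set cream wax, 52 mm across at its widest, 60 mm tall, with a slightly narrower neck, 70 g. The point is its centre, 30 mm above its foot; z is its upright axis; it stays on the tray
- jar1_mid (a point): small round glass jar full of set cream wax, 52 mm across at its widest, 60 mm tall, with a slightly narrower neck, 70 g. The point is its centre, 30 mm above its foot; z is its upright axis; it stays on the tray
- offcut0_mid (a point): chunky offcut of cream wax, a stepped block 38 mm long (x, from -19 to 19 mm), 26 mm wide (y) and 28 mm high, with a 22 mm long upper step reaching 38 mm high (x from -19 to 3 mm), 25 g. It is one of the two pieces to throw out. The point is its centre line, 18 mm above its underside (not always its exact middle in x); its y axis runs across the flat parallel sides, the best ones to grip; z is up
- offcut1_mid (a point): chunky offcut of cream wax, a block 30 mm long (x, from -15 to 15 mm), 30 mm wide (y) and 36 mm high with a lower toe 20 mm high (x from 15 to 29 mm), 30 g. It is one of the two pieces to throw out. The point is its centre line, 18 mm above its underside (not always its exact middle in x); its y axis runs across the flat parallel sides, the best ones to grip; z is up
- tub: grey plastic scrap tub, open at the top, fixed to the bench, 130 by 130 mm outside, 100 mm high, 4 mm walls. Origin: centre of its underside
- table: the white bench; its top is at height 0. Equipment (hotplate with pan, power supply, tube rack, all under 200 mm high) stands along its far edge beyond x = 0.8 m, and more along both sides beyond 0.5 m from the middle
- spatula: spatula 200 mm long lying on the bench near the robot, to be left alone
- spoon: spoon 140 mm long lying on the bench near the robot, to be left alone
- empty0_mid (a point): small round glass jar standing empty on the bench, 52 mm across at its widest, 60 mm tall, with a slightly narrower neck, 70 g. The point is its centre, 30 mm above its foot; z is its upright axis; to be left alone
- empty1_mid (a point): small round glass jar standing empty on the bench, 52 mm across at its widest, 60 mm tall, with a slightly narrower neck, 70 g. The point is its centre, 30 mm above its foot; z is its upright axis; to be left alone
- waxblock: block of wax 110 by 80 by 40 mm on a sheet of paper, to be left alone. Origin: centre of the underside
- mould: small steel bowl 64 mm across, 45 mm high, behind the tub, to be left alone. Origin: centre of the underside
Not all that is in view belongs to the job. What is shaped like the part that bears offcut1_mid but black is not meant.

How it is judged (in metres and radians):
On the way, in this order (a step that is already met when the one before it is completed fails the run):
1. both offcuts are in the tub, the tray still on the bench with its jars (x of offcut0_mid in the frame of tub between -0.065 and 0.065 m and y of offcut0_mid in the frame of tub between -0.065 and 0.065 m and z of each of offcut0_mid, offcut1_mid in the frame of tub below 0.085 m and x of offcut1_mid in the frame of tub between -0.065 and 0.065 m and y of offcut1_mid in the frame of tub between -0.065 and 0.065 m and x of jar0_mid in the frame of tray between -0.1 and 0.1 m and y of jar0_mid in the frame of tray between -0.145 and 0.145 m and z of jar0_mid in the frame of tray between 0.028 and 0.05 m and angle between each of jar0_mid, jar1_mid's own z axis and vertical below 0.25 rad and x of jar1_mid in the frame of tray between -0.1 and 0.1 m and y of jar1_mid in the frame of tray between -0.145 and 0.145 m and z of jar1_mid in the frame of tray between 0.028 and 0.05 m and height (world z) of tray below 0.02 m), for 0.2 s.
2. the tray is lifted clear of the bench, level (height (world z) of tray above 0.09 m and angle between tray's own z axis and vertical below 0.14 rad), for 0.3 s.
At the end, for the whole second after the job is handed in: Offcuts in the tub; tray over 9 cm above the bench, tilt under 0.14 rad, still (2 cm/s, 0.1 rad/s), in the fingers within 75 mm of its handle, touching neither bench nor tub, at x 0.40 to 0.68, y -0.15 to 0.27; filled jars on it, upright within 0.25 rad (all of step 2 and x of offcut0_mid in the frame of tub between -0.065 and 0.065 m and y of offcut0_mid in the frame of tub between -0.065 and 0.065 m and z of each of offcut0_mid, offcut1_mid in the frame of tub below 0.085 m and x of offcut1_mid in the frame of tub between -0.065 and 0.065 m and y of offcut1_mid in the frame of tub between -0.065 and 0.065 m and x of jar0_mid in the frame of tray between -0.1 and 0.1 m and y of jar0_mid in the frame of tray between -0.145 and 0.145 m and z of jar0_mid in the frame of tray between 0.028 and 0.05 m and angle between each of jar0_mid, jar1_mid's own z axis and vertical below 0.25 rad and x of jar1_mid in the frame of tray between -0.1 and 0.1 m and y of jar1_mid in the frame of tray between -0.145 and 0.145 m and z of jar1_mid in the frame of tray between 0.028 and 0.05 m and contact force between the fingers and tray above 2 N and distance between the grasp point and tray_handle below 0.075 m and contact force between tray and table below 0.3 N and contact force between tray and tub below 0.3 N and world x of tray between 0.4 and 0.68 m and world y of tray between -0.15 and 0.27 m and linear speed of tray below 0.02 m/s and angular speed of tray below 0.1 rad/s); the arm keeps its last pose, push and grip.
It fails at once if the tray is lifted off the bench before both offcuts are in the tub (height (world z) of tray above 0.03 m and not ((x of offcut0_mid in the frame of tub between -0.065 and 0.065 m and y of offcut0_mid in the frame of tub between -0.065 and 0.065 m and z of offcut0_mid in the frame of tub below 0.085 m) and (x of offcut1_mid in the frame of tub between -0.065 and 0.065 m and y of offcut1_mid in the frame of tub between -0.065 and 0.065 m and z of offcut1_mid in the frame of tub below 0.085 m))).
It fails at once if the tray is tipped steeply (angle between tray's own z axis and vertical above 0.35 rad).
It fails at once if a filled jar is tipped over (angle between any of jar0_mid, jar1_mid's own z axis and vertical above 0.6 rad).
It fails at once if another thing on the bench (spatula, spoon, empty jar, wax block, bowl) is pushed over 3 cm away (distance of any of spatula, spoon, empty0_mid, empty1_mid, waxblock, mould from where it was at the start of the episode above 0.03 m).
It also fails if it takes over 70 s, if anything falls off the work surface, if the arm or the gripper's body presses on something with over 40 N, if the wrist force passes 120 N, or if a joint passes its speed limit or range.

## Working session

There is one attempt and no reset: what is moved stays moved. The work goes in short steps, Python scripts to look and compute and a shell command to move; the robot and the scene stay as the last step left them, time stands still between calls to the robot, and variables do not carry over. Pictures are saved under pics/ and viewed, and the job is handed in when it is done.

```bash
mkdir -p pics; ls
python3 - <<'E'
from station import manip, grab_frame, camera_info, workorder
import cv2, numpy as np
np.set_printoptions(precision=4,suppress=True)
for n in ("scene","top"):
    f=grab_frame(n); cv2.imwrite(f"pics/{n}0.png",f)
    c=camera_info(n); print(n,c["intrinsics"],c["view"])
print(manip.get_obs(), manip.tcp_to_grasp)
E
```

```text
pics
scene [[414.9463   0.     275.9433]
 [  0.     414.9463 208.6986]
 [  0.       0.       1.    ]] [[-0.7416  0.6706  0.0169  0.3825]
 [ 0.5457  0.6178 -0.5662 -0.2775]
 [-0.3901 -0.4107 -0.8241  1.2483]
 [ 0.      0.      0.      1.    ]]
top [[513.095    0.     281.6306]
 [  0.     513.095  211.5934]
 [  0.       0.       1.    ]] [[-0.0244 -0.9996  0.0141  0.0277]
 [-0.9964  0.0232 -0.081   0.5588]
 [ 0.0806 -0.0161 -0.9966  1.4244]
 [ 0.      0.      0.      1.    ]]
{'clock': 0.1, 'joint_positions': array([63.7081, 20.5949, 86.5925, -0.0014, 72.9072, -6.5913]), 'qvel': array([-0.083 , -0.2135, -0.0899,  0.0129,  0.0524,  0.0123]), 'joint_torque': array([  0.0003, -52.8649, -27.9354,  -0.0002,   0.0051,  -0.    ]), 'ee_pos': array([0.202 , 0.5643, 0.2305]), 'orientation': array([[-0.9415,  0.3371, -0.0007],
       [ 0.3371,  0.9415, -0.0015],
       [ 0.0002, -0.0016, -1.    ]]), 'force': array([-0.0219, -0.1207, -0.121 ]), 'moment': array([ 0.0321, -0.019 ,  0.0134]), 'opening': 0.9964337373704698} -0.0187
```

View pics/top0.png

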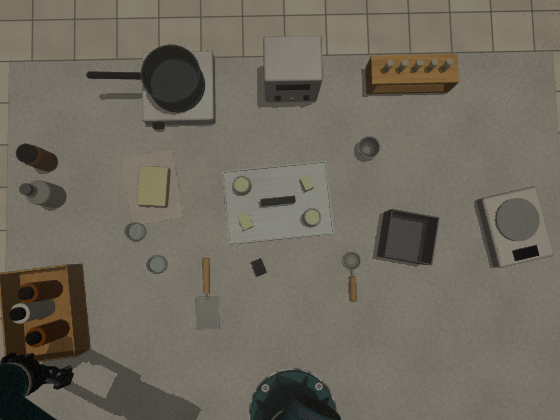

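View pics/scene0.png

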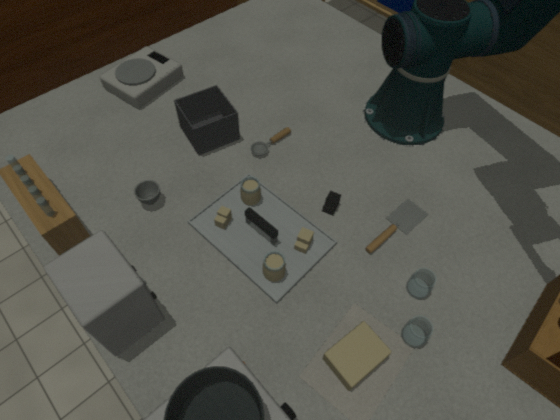

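Top view: tray centre is about (277,202), offcuts at (306,184) and (247,221), filled jars at (242,185) and (312,217), and the tub at (407,237). Possible confusions are the black lump at (259,267), the wax block at (153,187), and the jars' cream tops. I'll check the choice in close crops.

Run:
```python
import cv2
a=cv2.imread("pics/top0.png");b=cv2.imread("pics/scene0.png")
cv2.imwrite("pics/t_c.png",cv2.resize(a[155:255,210:345],None,fx=5.8,fy=5.8,interpolation=cv2.INTER_CUBIC))
cv2.imwrite("pics/s_c.png",cv2.resize(b[170:305,180:345],None,fx=4.4,fy=4.4,interpolation=cv2.INTER_CUBIC))
cv2.imwrite("pics/tub_c.png",cv2.resize(a[195:280,335:450],None,fx=5,fy=5,interpolation=cv2.INTER_CUBIC))
```

```text
(no output)
```

View pics/t_c.png

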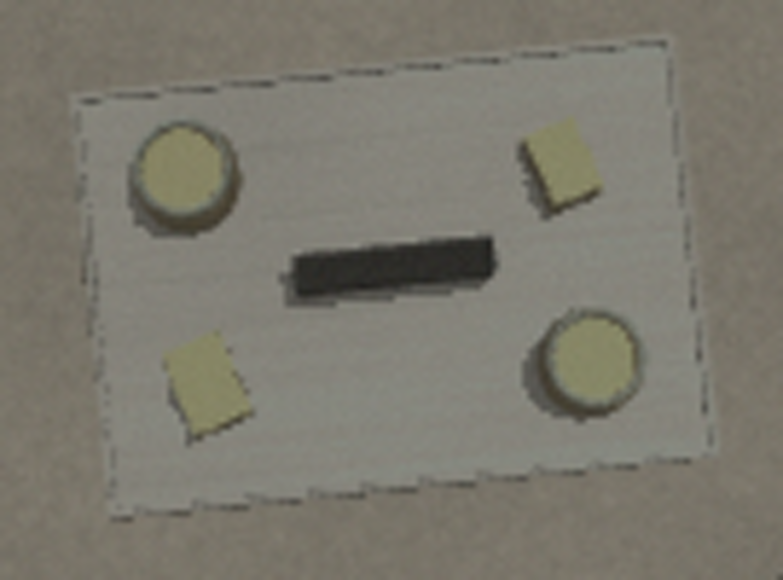

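View pics/s_c.png

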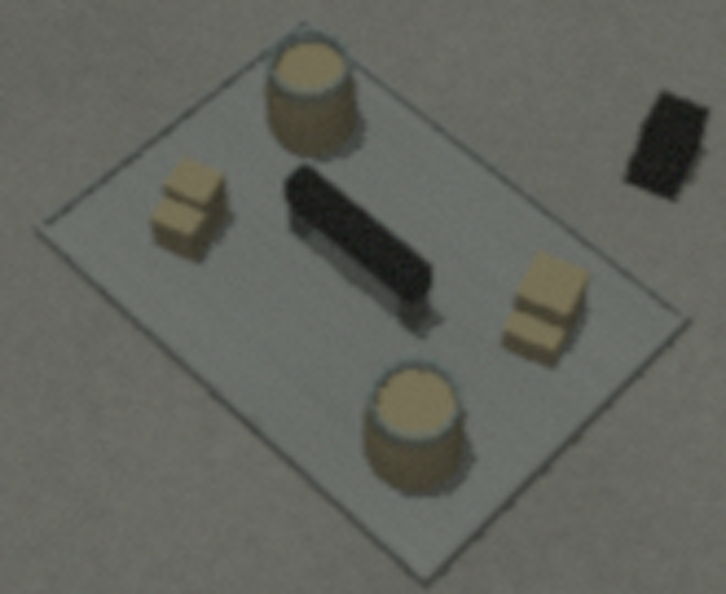

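View pics/tub_c.png

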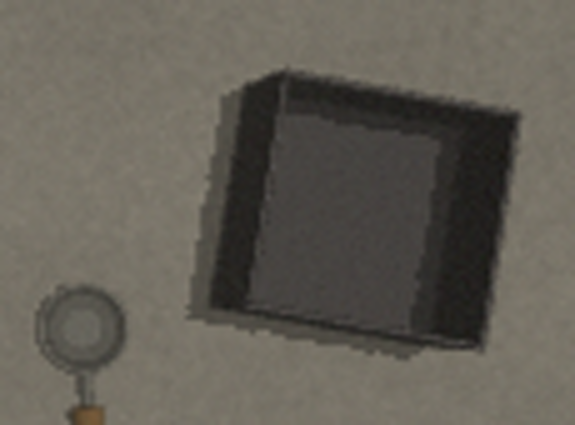

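```bash
cat > h.py <<'E'
import cv2, numpy as np
from scipy.optimize import minimize
from station import camera_info
np.set_printoptions(precision=4,suppress=True)
C={n:camera_info(n) for n in("scene","top")}
def proj(n,P):
    P=np.atleast_2d(P);V=np.array(C[n]["view"]);K=np.array(C[n]["intrinsics"])
    q=(V[:3,:3]@P.T).T+V[:3,3]; q=(K@q.T).T; return q[:,:2]/q[:,2:]
def unproj(n,uv,z):
    V=np.array(C[n]["view"]);K=np.array(C[n]["intrinsics"]);c=-V[:3,:3].T@V[:3,3]
    uv=np.atleast_2d(np.array(uv,float));d=(V[:3,:3].T@np.linalg.inv(K)@np.c_[uv,np.ones(len(uv))].T).T
    return c+d*((z-c[2])/d[:,2])[:,None]
def box(x0,x1,y0,y1,z0,z1): return np.array([[x,y,z] for x in(x0,x1) for y in(y0,y1) for z in(z0,z1)],float)
OFF={0:[box(-19,19,-13,13,0,28)/1e3,box(-19,3,-13,13,0,38)/1e3],1:[box(-15,15,-15,15,0,36)/1e3,box(-15,29,-15,15,0,20)/1e3]}
def place(P,x,y,yaw,z=0.006):
    c,s=np.cos(yaw),np.sin(yaw);return P@np.array([[c,s,0],[-s,c,0],[0,0,1]])+[x,y,z]
S=8
def render(n,polys,shape,org):
    m=np.zeros(shape,np.uint8)
    for P in polys:
        h=cv2.convexHull(((proj(n,P)+0.5-org)*S).astype(np.float32)).round().astype(np.int32);cv2.fillConvexPoly(m,h,1)
    return m
E
python3 - <<'E'
from h import *
o=np.array([210,155]);
t=unproj("top",np.array([(75,100),(672,40),(712,452),(115,518)])/5.8+o-.5,0.011);print("tray",t,t.mean(0),np.linalg.norm(np.diff(t,axis=0),axis=1))
d=t[0]-t[1]; print("tray yaw",np.degrees(np.arctan2(-d[0],d[1])))
hd=unproj("top",np.array([(293,256),(490,237),(495,275),(298,295)])/5.8+o-.5,0.052);print("handle",hd.mean(0))
r=unproj("top",np.array([(287,70),(520,115),(485,350),(245,305)])/5+[335,195]-np.array([.5,.5]),0.1);print("tub",r,r.mean(0),np.linalg.norm(np.diff(r,axis=0),axis=1))
print("jars",unproj("top",np.array([(182,168),(593,357)])/5.8+o-.5,0.062))
im={n:cv2.imread(f"pics/{n}0.png") for n in C}
rois={0:{"top":(290,168,35,32),"scene":(208,200,32,32)},1:{"top":(232,205,30,32),"scene":(288,222,34,36)}}
g={0:(306,184),1:(247,221)}
for k in rois:
  M={}
  for n,(u,v,w,h) in rois[k].items():
    c=im[n][v:v+h,u:u+w].astype(int); cb=cv2.resize((c[...,2]-c[...,0]).astype(np.float32),(w*S,h*S),interpolation=cv2.INTER_CUBIC)
    M[n]=(cb>(15 if n=='top' else 20)).astype(np.uint8); print(k,n,cb.max(),np.median(cb),M[n].mean())
  def iou(p,K):
    s=0
    for n,(u,v,w,h) in rois[k].items():
      a=render(n,[place(P,*p) for P in OFF[K]],(h*S,w*S),np.array([u,v]));s-= (a&M[n]).sum()/(a|M[n]).sum()
    return s
  p0=unproj("top",g[k],0.03)[0]
  for K in(0,1):
    res=[]
    for yaw in np.radians(np.arange(0,360,20)):
      f=lambda q:iou((q[0]/100,q[1]/100,q[2]),K)
      r=minimize(f,[p0[0]*100,p0[1]*100,yaw],method="Nelder-Mead",options=dict(initial_simplex=np.array([[p0[0]*100,p0[1]*100,yaw],[p0[0]*100+1,p0[1]*100,yaw],[p0[0]*100,p0[1]*100+1,yaw],[p0[0]*100,p0[1]*100,yaw+.3]])));res.append((r.fun,*r.x))
    res.sort();
    for q in res[:3]:print(k,"model",K,q[0],q[1]/100,q[2]/100,np.degrees(q[3])%360)
E
```

```text
tray [[ 0.6784  0.1804  0.011 ]
 [ 0.7018 -0.1148  0.011 ]
 [ 0.4976 -0.128   0.011 ]
 [ 0.4725  0.1641  0.011 ]] [0.5876 0.0254 0.011 ] [0.2961 0.2046 0.2931]
tray yaw 4.537558862337107
handle [0.5885 0.0256 0.052 ]
tub [[ 0.5545 -0.2798  0.1   ]
 [ 0.5274 -0.4039  0.1   ]
 [ 0.4028 -0.3791  0.1   ]
 [ 0.4298 -0.2522  0.1   ]] [ 0.4786 -0.3288  0.1   ] [0.127  0.1271 0.1297]
jars [[ 0.6364  0.1252  0.062 ]
 [ 0.542  -0.0673  0.062 ]]
0 top 36.41381 10.377533 0.13517020089285714
0 scene 34.368668 1.7263703 0.1585693359375
0 model 0 -1.483241811802258 0.639951603518199 -0.058267687085130374 20.638676339861586
0 model 0 -1.4831311805275145 0.6400160082724042 -0.058220947217791065 21.022838706898764
0 model 0 -1.4830128228861543 0.6399808213205662 -0.05825722614279133 21.170424946563635
0 model 1 -1.2547649215576036 0.632853453554707 -0.06094239329339107 20.73100542973929
0 model 1 -1.2546176607275143 0.6335022547657131 -0.06201574358710518 20.63672503205383
0 model 1 -1.2544328180480004 0.6329463068977136 -0.06203785401121037 24.135026999497438
1 top 36.90036 10.64419 0.197265625
1 scene 34.99586 1.7922537 0.19398488562091504
1 model 0 -1.5365379444630862 0.5344189693712879 0.11545185381297138 22.65443828879455
1 model 0 -1.5359671674797784 0.5344354166895355 0.11535004034187793 23.149698818604175
1 model 0 -1.5324931209803148 0.5344706023825658 0.11532984352626417 21.557152048996613
1 model 1 -1.625953869375623 0.529905332335379 0.1147853417634337 22.731851581138212
1 model 1 -1.622274013322927 0.5301291198428805 0.11455928908551023 23.3286992759505
1 model 1 -1.6198771136689976 0.5301604475548539 0.11459340960718066 23.34472932452823
```

Run:
```python
from h import *
def draw(n,s,o,w,h,out):
    im=cv2.imread(f"pics/{n}0.png")[o[1]:o[1]+h,o[0]:o[0]+w];im=cv2.resize(im,None,fx=s,fy=s,interpolation=cv2.INTER_NEAREST)
    for K,p in {0:(.640,-.0583,np.radians(21)),1:(.530,.1147,np.radians(23))}.items():
        for B in OFF[K]:
            q=((proj(n,place(B,*p))+.5-o)*s).round().astype(int)
            for i in range(8):
                for b in(1,2,4):
                    if not i&b: cv2.line(im,q[i].tolist(),q[i|b].tolist(),(0,0,255) if K else (255,0,0),1)
    tc=place(np.array([(sx*.105,sy*.15,.011) for sx,sy in((1,1),(1,-1),(-1,-1),(-1,1))]),.5876,.0254,np.radians(4.5),0)
    cv2.polylines(im,[((proj(n,tc)+.5-o)*s).round().astype(int)],True,(0,255,0),1)
    hc=place(box(-.009,.009,-.048,.048,.036,.058),.588,.0254,np.radians(4.5),0)
    q=((proj(n,hc)+.5-o)*s).round().astype(int)
    for i in range(8):
        for b in(1,2,4):
            if not i&b: cv2.line(im,q[i].tolist(),q[i|b].tolist(),(0,255,255),1)
    cv2.imwrite(out,im)
draw("top",5.8,np.array([210,155]),135,100,"pics/ov_t.png")
draw("scene",4.4,np.array([180,170]),165,135,"pics/ov_s.png")
```

```text
(no output)
```

View pics/ov_t.png

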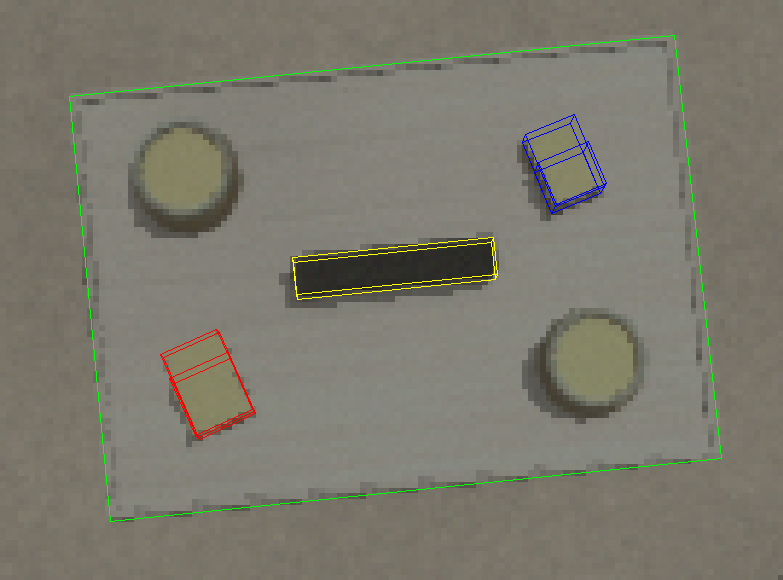

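View pics/ov_s.png

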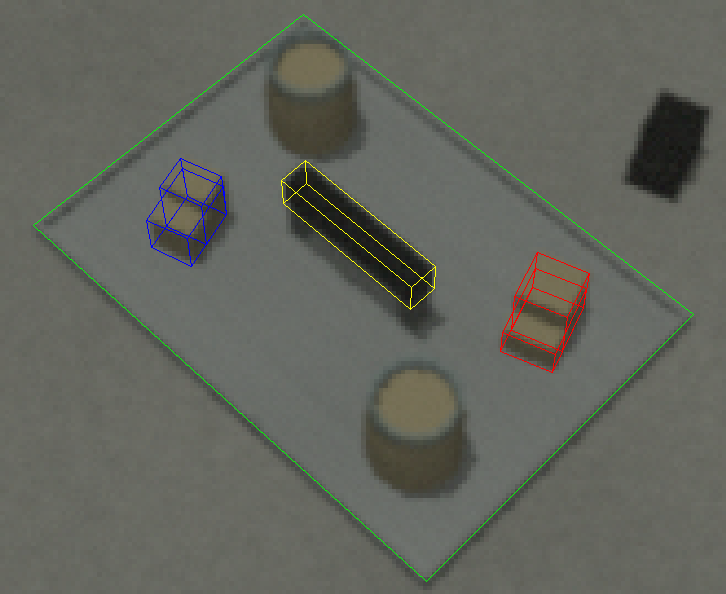

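Offcut0 is the stepped block with roughly equal upper and lower lengths, at top (306,184). Offcut1 is the bigger block with a toe, at top (247,221). The cream colour confirms both, and the overlay fits within about 2 mm. I'll turn the tool first, then move to offcut1.

```bash
python3 -m crank '[[[0,0,0],-0.034,0.3],[[0,0,0],-0.034,0.3],[[0,0,0],-0.034,0.3],[[0,0,0],-0.034,0.3],[[0,0,0],-0.034,0.3],[[0,0,0],-0.034,0.3],[[0,0,0],-0.033,0.3],[[0,0,0],0,0.3]]' 30
cat > plan.py <<'E'
import sys,numpy as np
from station import manip
o=manip.get_obs();R=np.array(o["orientation"]);p=np.array(o["ee_pos"])
t=np.array([float(v) for v in sys.argv[1:4]])
d=R.T@(t-p)/.4
print("pos",p.round(4),"yaw y",np.degrees(np.arctan2(R[1,1],R[0,1])).round(2),"tilt",R[:,2].round(4),"open",round(o["opening"],3),"F",np.round(o["force"],1),"q",np.round(o["joint_positions"],1),"t",o["clock"])
if len(sys.argv)>4:
    a=float(sys.argv[4]);y=np.degrees(np.arctan2(R[1,1],R[0,1]));e=(y-a+90)%180-90;print("twist total",e/180)
n=int(np.ceil(np.linalg.norm(d)/.09));print("total",d.round(4),"rows",n,"each",(d/max(n,1)).round(4))
E
python3 plan.py .530 .1145 .2305 113
```

```text
clock: 0.77
ee_pos: [0.2021, 0.5645, 0.2308]
orientation: [[-0.919, -0.393, -0.0], [-0.393, 0.919, -0.001], [0.001, -0.001, -1.0]]
force: [0.3, -0.5, 0.5]
opening: 0.65
pos [0.2021 0.5645 0.2308] yaw y 113.17 tilt [-5.e-04 -1.e-03 -1.e+00] open 0.65 F [ 0.3 -0.5  0.5] q [ 63.7  20.6  86.6  -0.   72.9 -49.5] t 0.7667
twist total 0.0009440211402973217
total [-0.311  -1.3569  0.0015] rows 16 each [-0.0194 -0.0848  0.0001]
```

```bash
python3 -m crank '[[[-0.0194,-0.0848,0],0,0.3],[[-0.0194,-0.0848,0],0,0.3],[[-0.0194,-0.0848,0],0,0.3],[[-0.0194,-0.0848,0],0,0.3],[[-0.0194,-0.0848,0],0,0.3],[[-0.0194,-0.0848,0],0,0.3],[[-0.0194,-0.0848,0],0,0.3],[[-0.0194,-0.0848,0],0,0.3],[[-0.0194,-0.0848,0],0,0.3],[[-0.0194,-0.0848,0],0,0.3],[[-0.0194,-0.0848,0],0,0.3],[[-0.0194,-0.0848,0],0,0.3],[[-0.0194,-0.0848,0],0,0.3],[[-0.0194,-0.0848,0],0,0.3],[[-0.0194,-0.0848,0],0,0.3],[[-0.0194,-0.0848,0],0,0.3],[[0,0,0],0,0.3],[[0,0,0],0,0.3]]'
python3 plan.py .530 .1145 .012 113
```

```text
clock: 2.27
ee_pos: [0.5291, 0.1121, 0.231]
orientation: [[-0.923, -0.384, -0.0], [-0.384, 0.923, -0.0], [0.0, 0.0, -1.0]]
force: [-1.0, 0.5, -0.6]
opening: 0.651
pos [0.5291 0.1121 0.231 ] yaw y 112.61 tilt [-4.e-04 -1.e-04 -1.e+00] open 0.651 F [-1.   0.5 -0.6] q [   4.6   15.7   93.9   -0.    70.4 -108. ] t 2.2667
twist total -0.002159085199847984
total [-0.0046  0.0046  0.5474] rows 7 each [-0.0007  0.0007  0.0782]
```

```bash
python3 -m crank '[[[0,0.003,0.085],0,0.3],[[0,0.002,0.085],0,0.3],[[0,0,0.085],0,0.3],[[0,0,0.085],0,0.3],[[0,0,0.085],0,0.3],[[0,0,0],0,0.3],[[0,0,0],0,0.3]]'
python3 plan.py .530 .1145 .012 113
python3 - <<'E'
from station import grab_frame
import cv2,numpy as np
a=grab_frame("top");b=grab_frame("scene")
A=cv2.resize(a[155:275,200:330],(400,370),interpolation=cv2.INTER_CUBIC);B=cv2.resize(b[170:290,220:350],(400,370),interpolation=cv2.INTER_CUBIC)
cv2.imwrite("pics/pre1.png",np.hstack([A,B]))
E
```

```text
clock: 2.85
ee_pos: [0.5249, 0.1162, 0.0601]
orientation: [[-0.921, -0.39, -0.005], [-0.39, 0.921, -0.0], [0.005, 0.002, -1.0]]
force: [-0.0, 0.3, 0.6]
opening: 0.653
pos [0.5249 0.1162 0.0601] yaw y 112.95 tilt [-5.4e-03 -3.0e-04 -1.0e+00] open 0.653 F [-0.   0.3  0.6] q [   5.1   28.   103.8    0.    48.4 -107.8] t 2.85
twist total -0.0002901728477305533
total [-0.0106 -0.0091  0.1202] rows 2 each [-0.0053 -0.0045  0.0601]
```

View pics/pre1.png

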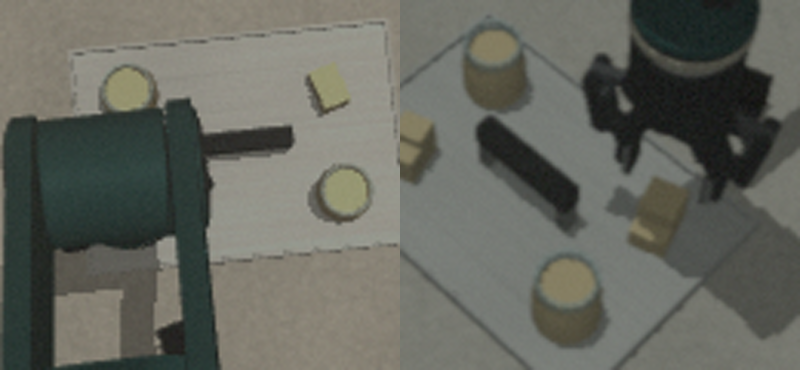

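The scene half shows the fingers either side of offcut1 (crop 658,210), with the handle and jars clear. I'll let the arm settle, then go down.

```bash
python3 -m crank '[[[0,0,0],0,0.3],[[0,0,0],0,0.3]]' >/dev/null; python3 plan.py .530 .1145 .013 113
```

```text
pos [0.5291 0.1158 0.0635] yaw y 112.96 tilt [ 4.e-03  3.e-04 -1.e+00] open 0.65 F [-0.1 -0.5  0.5] q [   5.    27.8  103.6   -0.    48.4 -107.9] t 3.1167
twist total -0.00023017920863637186
total [-0.0003 -0.0036  0.1262] rows 2 each [-0.0002 -0.0018  0.0631]
```

```bash
python3 -m crank '[[[0,-0.0018,0.025],0,0.3],[[0,-0.0018,0.025],0,0.3],[[0,0,0.025],0,0.3],[[0,0,0.025],0,0.3],[[0,0,0.025],0,0.3],[[0,0,0],0,0.3],[[0,0,0],0,0.3],[[0,0,0],0,0.3]]'; python3 plan.py .530 .1145 .013 113
```

```text
clock: 3.78
ee_pos: [0.528, 0.1141, 0.011]
orientation: [[-0.921, -0.39, -0.001], [-0.39, 0.921, -0.0], [0.001, 0.0, -1.0]]
force: [0.5, 0.1, -0.3]
opening: 0.65
pos [0.528  0.1141 0.011 ] yaw y 112.96 tilt [-6.e-04 -1.e-04 -1.e+00] open 0.65 F [ 0.5  0.1 -0.3] q [   4.9   32.6  105.4   -0.    42.  -108.1] t 3.7833
twist total -0.00021369927730966587
total [-0.0051 -0.001  -0.0049] rows 1 each [-0.0051 -0.001  -0.0049]
```

```bash
python3 -m crank '[[[0,0,-0.003],0,-0.2],[[0,0,0],0,-0.5],[[0,0,0],0,-1],[[0,0,0],0,-1],[[0,0,0],0,-1],[[0,0,0],0,-1],[[0,0,0],0,-1],[[0,0,0],0,-1]]' 30; python3 plan.py .530 .1145 .24 113
```

```text
clock: 4.45
ee_pos: [0.5287, 0.1141, 0.0132]
orientation: [[-0.921, -0.39, 0.001], [-0.39, 0.921, 0.0], [-0.001, -0.001, -1.0]]
force: [-0.0, -0.1, 6.4]
opening: 0.349
pos [0.5287 0.1141 0.0132] yaw y 112.97 tilt [ 0.0014  0.     -1.    ] open 0.349 F [-0.  -0.1  6.4] q [   4.9   32.4  105.4   -0.    42.2 -108.1] t 4.45
twist total -0.00019336464075065706
total [-0.0041 -0.0008 -0.567 ] rows 7 each [-0.0006 -0.0001 -0.081 ]
```

```bash
python3 -m crank '[[[0,0,-0.03],0,-1],[[0,0,-0.06],0,-1],[[0,0,-0.08],0,-1],[[0,0,-0.09],0,-1],[[0,0,-0.09],0,-1],[[0,0,-0.09],0,-1],[[0,0,-0.08],0,-1],[[0,0,0],0,-1],[[0,0,0],0,-1]]'; python3 plan.py .49 -.325 .22 113
python3 - <<'E'
from station import grab_frame
import cv2,numpy as np
a=grab_frame("top");b=grab_frame("scene")
cv2.imwrite("pics/l1.png",np.hstack([a[100:380,150:480],b[60:340,150:480]]))
E
```

```text
clock: 5.2
ee_pos: [0.5294, 0.1143, 0.2226]
orientation: [[-0.921, -0.39, 0.005], [-0.39, 0.921, 0.0], [-0.005, -0.002, -1.0]]
force: [0.0, -0.2, -0.3]
opening: 0.346
pos [0.5294 0.1143 0.2226] yaw y 112.97 tilt [ 4.8e-03  3.0e-04 -1.0e+00] open 0.346 F [ 0.  -0.2 -0.3] q [   4.9   16.1   94.6   -0.    69.  -108.1] t 5.2
twist total -0.00018203090518929975
total [ 0.5193 -0.9726  0.0058] rows 13 each [ 0.0399 -0.0748  0.0004]
```

View pics/l1.png

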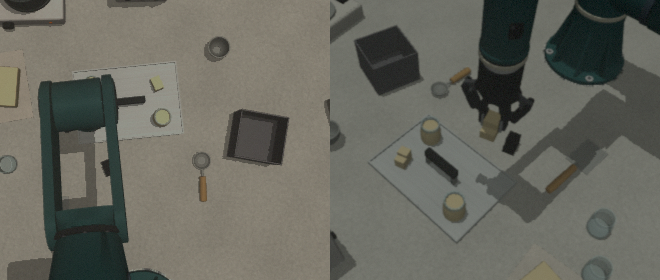

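The offcut is held at crop (490,122), and the tray has only offcut0 and the jars left. Moving over the tub.

```bash
python3 -m crank '[[[0.02,-0.0374,0],0,-1],[[0.04,-0.0748,0],0,-1],[[0.04,-0.0748,0],0,-1],[[0.04,-0.0748,0],0,-1],[[0.04,-0.0748,0],0,-1],[[0.04,-0.0748,0],0,-1],[[0.04,-0.0748,0],0,-1],[[0.04,-0.0748,0],0,-1],[[0.04,-0.0748,0],0,-1],[[0.04,-0.0748,0],0,-1],[[0.04,-0.0748,0],0,-1],[[0.04,-0.0748,0],0,-1],[[0.04,-0.0748,0],0,-1],[[0.02,-0.0374,0],0,-1],[[0,0,0],0,-1],[[0,0,0],0,-1]]'; python3 plan.py .485 -.325 .075 113
python3 - <<'E'
from station import grab_frame
import cv2,numpy as np
a=grab_frame("top");b=grab_frame("scene")
cv2.imwrite("pics/m1.png",np.hstack([a[100:380,150:480],b[60:340,100:430]]))
E
```

```text
clock: 6.63
ee_pos: [0.4873, -0.3248, 0.2186]
orientation: [[-0.922, -0.388, -0.003], [-0.388, 0.922, 0.003], [0.001, 0.004, -1.0]]
force: [-0.3, 1.0, -0.9]
opening: 0.344
pos [ 0.4873 -0.3248  0.2186] yaw y 112.85 tilt [-0.0025  0.0029 -1.    ] open 0.344 F [-0.3  1.  -0.9] q [ -40.5   20.2   89.1    0.    71.  -153.3] t 6.6333
twist total -0.0008379570162690679
total [0.005  0.0005 0.3591] rows 4 each [0.0013 0.0001 0.0898]
```

View pics/m1.png

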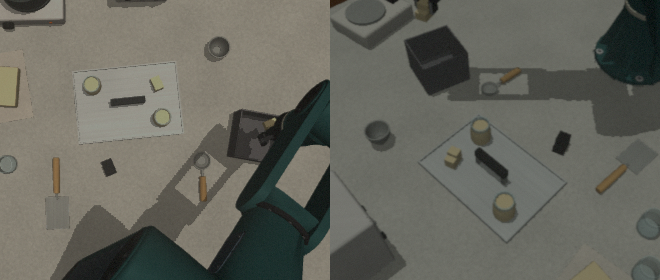

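The gripper is over the tub (top half: 270,130). Lowering and releasing.

```bash
python3 -m crank '[[[0,0,0.05],0,-1],[[0,0,0.08],0,-1],[[0,0,0.08],0,-1],[[0,0,0.08],0,-1],[[0,0,0.06],0,-1],[[0,0,0],0,-1],[[0,0,0],0,-1],[[0,0,0],0,0.1],[[0,0,0],0,0.1],[[0,0,0],0,0.1],[[0,0,0],0,0.1]]'; python3 plan.py .485 -.325 .22 113
```

```text
clock: 7.65
ee_pos: [0.4892, -0.3259, 0.0822]
orientation: [[-0.921, -0.39, 0.002], [-0.39, 0.921, -0.002], [-0.001, -0.003, -1.0]]
force: [-0.3, -0.6, 0.9]
opening: 0.547
pos [ 0.4892 -0.3259  0.0822] yaw y 112.97 tilt [ 0.0022 -0.002  -1.    ] open 0.547 F [-0.3 -0.6  0.9] q [ -40.4   29.1   96.8   -0.    53.9 -153.4] t 7.65
twist total -0.00019335313947092597
total [ 0.0084  0.0052 -0.3446] rows 4 each [ 0.0021  0.0013 -0.0862]
```

```bash
python3 -m crank '[[[0,0,-0.05],0,0.1],[[0,0,-0.08],0,0.1],[[0,0,-0.08],0,0.1],[[0,0,-0.08],0,0.1],[[0,0,-0.08],0,0.1],[[0,0,0],0,0.3],[[0,0,0],0,0.3]]'; python3 plan.py .639 -.059 .22 112.5
python3 - <<'E'
from station import grab_frame
import cv2,numpy as np
a=grab_frame("top");b=grab_frame("scene")
cv2.imwrite("pics/r1.png",np.hstack([cv2.resize(a[195:280,360:450],(396,374)),b[0:374,100:430]]))
E
```

```text
clock: 8.23
ee_pos: [0.4896, -0.3264, 0.2317]
orientation: [[-0.921, -0.39, 0.005], [-0.39, 0.921, -0.004], [-0.003, -0.006, -1.0]]
force: [-0.2, -0.7, -0.3]
opening: 0.65
pos [ 0.4896 -0.3264  0.2317] yaw y 112.95 tilt [ 0.0048 -0.0042 -1.    ] open 0.65 F [-0.2 -0.7 -0.3] q [ -40.4   19.4   88.3   -0.    72.  -153.4] t 8.2333
twist total 0.0025173144765876683
total [-0.6045  0.4701  0.0282] rows 9 each [-0.0672  0.0522  0.0031]
```

View pics/r1.png

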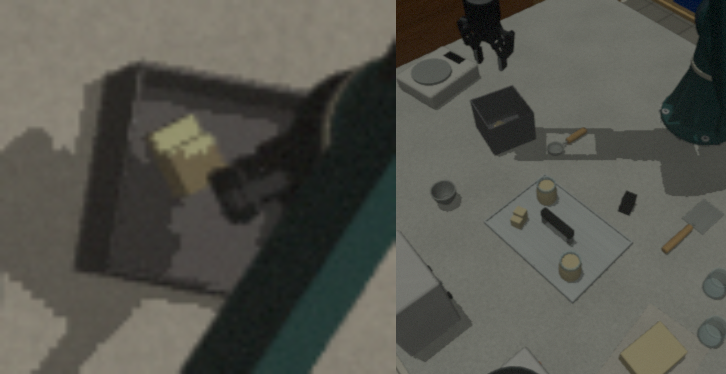

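Offcut1 is lying in the tub (crop 190,155). Now offcut0.

```bash
python3 -m crank '[[[-0.03,0.0235,0],0,0.3],[[-0.0605,0.047,0],0,0.3],[[-0.0605,0.047,0],0,0.3],[[-0.0605,0.047,0],0,0.3],[[-0.0605,0.047,0],0,0.3],[[-0.0605,0.047,0],0,0.3],[[-0.0605,0.047,0],0,0.3],[[-0.0605,0.047,0],0,0.3],[[-0.0605,0.047,0],0,0.3],[[-0.0605,0.047,0],0,0.3],[[-0.03,0.0235,0],0,0.3],[[0,0,0],0,0.3],[[0,0,0],0,0.3],[[0,0,0.08],0,0.3],[[0,0,0.08],0,0.3],[[0,0,0.08],0,0.3],[[0,0,0.08],0,0.3],[[0,0,0.08],0,0.3],[[0,0,0],0,0.3],[[0,0,0],0,0.3]]'; python3 plan.py .639 -.059 .014 112.5
python3 - <<'E'
from station import grab_frame
import cv2,numpy as np
a=grab_frame("top");b=grab_frame("scene")
A=cv2.resize(a[155:275,230:360],(400,370),interpolation=cv2.INTER_CUBIC);B=cv2.resize(b[150:270,150:280],(400,370),interpolation=cv2.INTER_CUBIC)
cv2.imwrite("pics/pre2.png",np.hstack([A,B]))
E
```

```text
clock: 10.0
ee_pos: [0.635, -0.0588, 0.0668]
orientation: [[-0.921, -0.389, -0.006], [-0.389, 0.921, 0.001], [0.005, 0.003, -1.0]]
force: [-0.6, 0.2, 1.1]
opening: 0.65
pos [ 0.635  -0.0588  0.0668] yaw y 112.89 tilt [-5.6e-03  6.0e-04 -1.0e+00] open 0.65 F [-0.6  0.2  1.1] q [ -11.5   33.7   90.3   -0.    56.3 -124.3] t 10.0
twist total 0.0021424169996616944
total [-0.0097 -0.0047  0.1319] rows 2 each [-0.0048 -0.0023  0.0659]
```

View pics/pre2.png

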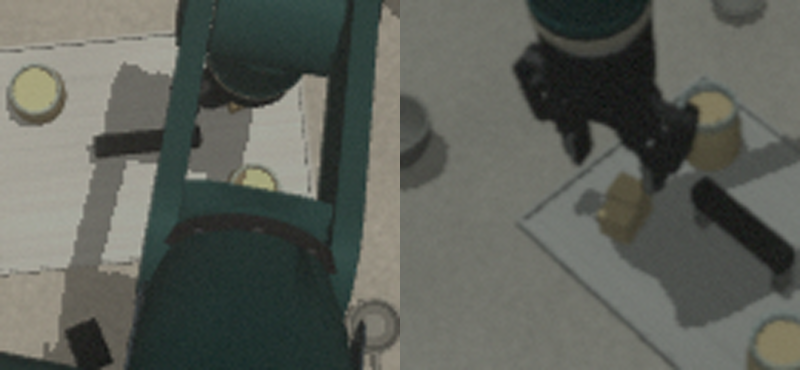

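Fingers straddle offcut0 (crop 625,205), and the right finger is clear of the handle end (700,195). Checking the settled pose, then going down.

```bash
python3 -m crank '[[[0,0,0],0,0.15],[[0,0,0],0,0.15],[[0,0,0],0,0.15]]' >/dev/null; python3 plan.py .639 -.059 .014 112.5
```

```text
pos [ 0.6387 -0.0581  0.0704] yaw y 112.96 tilt [ 3.e-03 -7.e-04 -1.e+00] open 0.576 F [-0.5  0.6  0. ] q [ -11.4   33.5   90.1   -0.    56.3 -124.3] t 10.35
twist total 0.0025792420677981276
total [ 0.0007 -0.0021  0.1409] rows 2 each [ 0.0003 -0.0011  0.0705]
```

```bash
python3 -m crank '[[[0,-0.001,0.028],0,0.15],[[0,-0.001,0.028],0,0.15],[[0,0,0.028],0,0.15],[[0,0,0.028],0,0.15],[[0,0,0.027],0,0.15],[[0,0,0],0,0.15],[[0,0,0],0,0.15],[[0,0,0],0,0.15]]'; python3 -m crank '[[[0,0,0],0,-0.2],[[0,0,0],0,-0.5],[[0,0,0],0,-1],[[0,0,0],0,-1],[[0,0,0],0,-1],[[0,0,0],0,-1],[[0,0,0],0,-1],[[0,0,0],0,-1]]' 30; python3 plan.py .47 -.335 .23 113
```

```text
clock: 11.02
ee_pos: [0.638, -0.0585, 0.0127]
orientation: [[-0.921, -0.39, -0.0], [-0.39, 0.921, -0.0], [0.0, 0.0, -1.0]]
force: [0.1, -0.7, -0.1]
opening: 0.575
clock: 11.68
ee_pos: [0.6385, -0.0586, 0.0136]
orientation: [[-0.921, -0.39, 0.001], [-0.39, 0.921, -0.0], [-0.001, -0.001, -1.0]]
force: [-0.5, 1.1, 5.7]
opening: 0.298
pos [ 0.6385 -0.0586  0.0136] yaw y 112.96 tilt [ 1.3e-03 -4.0e-04 -1.0e+00] open 0.298 F [-0.5  1.1  5.7] q [ -11.4   37.8   91.8   -0.    50.3 -124.4] t 11.6833
twist total -0.00021406770190676778
total [ 0.6569 -0.4722 -0.5412] rows 11 each [ 0.0597 -0.0429 -0.0492]
```

```bash
python3 -m crank '[[[0,0,-0.03],0,-1],[[0,0,-0.06],0,-1],[[0,0,-0.08],0,-1],[[0,0,-0.09],0,-1],[[0,0,-0.09],0,-1],[[0,0,-0.09],0,-1],[[0,0,-0.08],0,-1],[[0,0,0],0,-1],[[0,0,0],0,-1]]'; python3 plan.py .47 -.335 .22 113
python3 - <<'E'
from station import grab_frame
import cv2,numpy as np
b=grab_frame("scene")
cv2.imwrite("pics/l2.png",cv2.resize(b[60:340,80:410],None,fx=2,fy=2))
E
```

```text
clock: 12.43
ee_pos: [0.6392, -0.0587, 0.224]
orientation: [[-0.921, -0.39, 0.005], [-0.39, 0.921, -0.001], [-0.004, -0.003, -1.0]]
force: [-0.5, -0.7, -1.0]
opening: 0.299
pos [ 0.6392 -0.0587  0.224 ] yaw y 112.97 tilt [ 0.005  -0.0011 -1.    ] open 0.299 F [-0.5 -0.7 -1. ] q [ -11.4   24.2   81.8   -0.    73.7 -124.4] t 12.4333
twist total -0.00018010908596137495
total [ 0.659  -0.4709  0.0086] rows 10 each [ 0.0659 -0.0471  0.0009]
```

View pics/l2.png

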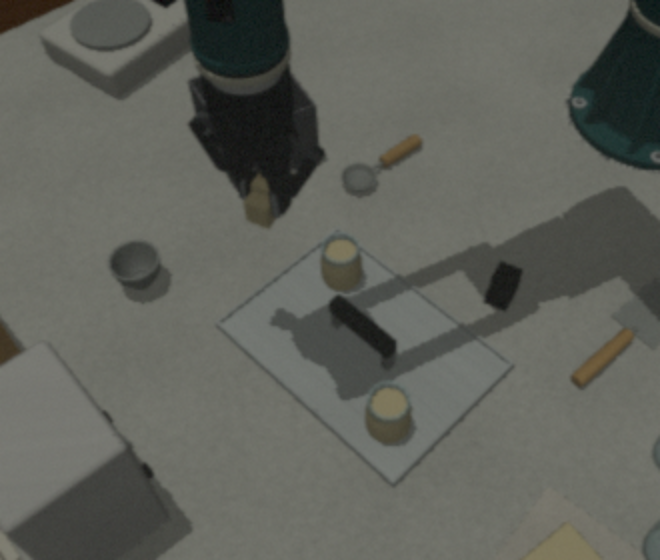

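Offcut0 is held at (260,200), and the tray now carries just the jars at (341,262) and (388,412). Moving to the tub.

```bash
python3 -m crank '[[[0.03,-0.0214,0],0,-1],[[0.06,-0.0428,0],0,-1],[[0.06,-0.0428,0],0,-1],[[0.06,-0.0428,0],0,-1],[[0.06,-0.0428,0],0,-1],[[0.06,-0.0428,0],0,-1],[[0.06,-0.0428,0],0,-1],[[0.06,-0.0428,0],0,-1],[[0.06,-0.0428,0],0,-1],[[0.06,-0.0428,0],0,-1],[[0.06,-0.0428,0],0,-1],[[0.029,-0.0215,0],0,-1],[[0,0,0],0,-1],[[0,0,0],0,-1],[[0,0,0],0,-1]]'; python3 plan.py .47 -.335 .08 113
```

```text
clock: 13.73
ee_pos: [0.4684, -0.3336, 0.2201]
orientation: [[-0.921, -0.39, -0.001], [-0.39, 0.921, 0.002], [0.0, 0.002, -1.0]]
force: [-0.2, 0.1, -0.8]
opening: 0.299
pos [ 0.4684 -0.3336  0.2201] yaw y 112.95 tilt [-0.0011  0.0018 -1.    ] open 0.299 F [-0.2  0.1 -0.8] q [ -42.4   19.2   90.4    0.    70.5 -155.3] t 13.7333
twist total -0.00025168265731226016
total [-0.0024 -0.0055  0.3501] rows 4 each [-0.0006 -0.0014  0.0875]
```

```bash
python3 -m crank '[[[0,0,0.05],0,-1],[[0,0,0.08],0,-1],[[0,0,0.08],0,-1],[[0,0,0.08],0,-1],[[0,0,0.06],0,-1],[[0,0,0],0,-1],[[0,0,0],0,-1],[[0,0,0],0,0.1],[[0,0,0],0,0.1],[[0,0,0],0,0.1],[[0,0,0],0,0.1],[[0,0,-0.05],0,0.1],[[0,0,-0.08],0,0.1],[[0,0,-0.08],0,0.1],[[0,0,-0.08],0,0.1],[[0,0,-0.08],0,0.1],[[0,0,0],0,0.3],[[0,0,0],0,0.3]]'; python3 plan.py .588 .0254 .23 184.5
python3 - <<'E'
from station import grab_frame
import cv2,numpy as np
a=grab_frame("top");b=grab_frame("scene")
cv2.imwrite("pics/r2.png",np.hstack([cv2.resize(a[195:280,360:450],(396,374)),b[0:374,100:430]]))
E
```

```text
clock: 15.23
ee_pos: [0.47, -0.336, 0.2321]
orientation: [[-0.921, -0.39, 0.005], [-0.39, 0.921, -0.004], [-0.003, -0.006, -1.0]]
force: [0.6, 0.1, -0.2]
opening: 0.646
pos [ 0.47   -0.336   0.2321] yaw y 112.95 tilt [ 0.0047 -0.0044 -1.    ] open 0.646 F [ 0.6  0.1 -0.2] q [ -42.4   18.5   89.6   -0.    71.5 -155.4] t 15.2333
twist total -0.397481203716016
total [-0.6241  0.7169  0.0026] rows 11 each [-0.0567  0.0652  0.0002]
```

View pics/r2.png

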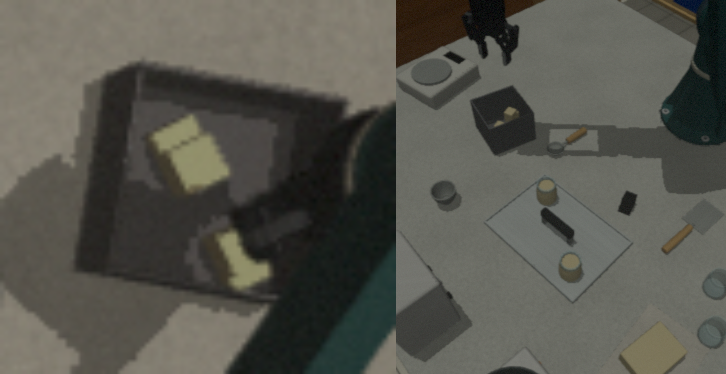

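Both offcuts are in the tub (crop 190,155 and 240,258). Now to the handle: q6 limits mean twisting by +108.5°.

```bash
python3 -m crank '[[[-0.0283,0.0326,0],0,0.3],[[-0.0567,0.0652,0],0,0.3],[[-0.0567,0.0652,0],0,0.3],[[-0.0567,0.0652,0],0,0.3],[[-0.0567,0.0652,0],0,0.3],[[-0.0567,0.0652,0],0,0.3],[[-0.0567,0.0652,0],0,0.3],[[-0.0567,0.0652,0],0,0.3],[[-0.0567,0.0652,0],0,0.3],[[-0.0567,0.0652,0],0,0.3],[[-0.0567,0.0652,0],0,0.3],[[-0.0284,0.0326,0],0,0.3],[[0,0,0],0,0.3],[[0,0,0],0,0.3]]'; python3 -m crank '[[[0,0,0],0.0377,0.3],[[0,0,0],0.0377,0.3],[[0,0,0],0.0377,0.3],[[0,0,0],0.0377,0.3],[[0,0,0],0.0377,0.3],[[0,0,0],0.0377,0.3],[[0,0,0],0.0377,0.3],[[0,0,0],0.0377,0.3],[[0,0,0],0.0377,0.3],[[0,0,0],0.0377,0.3],[[0,0,0],0.0377,0.3],[[0,0,0],0.0377,0.3],[[0,0,0],0.0377,0.3],[[0,0,0],0.0377,0.3],[[0,0,0],0.0377,0.3],[[0,0,0],0.0377,0.3],[[0,0,0],0,0.3],[[0,0,0],0,0.3]]'; python3 plan.py .588 .0254 .028 4.5
python3 - <<'E'
from station import grab_frame
import cv2,numpy as np
a=grab_frame("top");b=grab_frame("scene")
cv2.imwrite("pics/h0.png",np.hstack([cv2.resize(a[195:280,360:450],(396,374)),cv2.resize(b[70:309,80:300],(345,374))]))
E
```

```text
clock: 16.5
ee_pos: [0.5854, 0.0275, 0.2271]
orientation: [[-0.92, -0.392, -0.003], [-0.392, 0.92, -0.0], [0.003, 0.001, -1.0]]
force: [-0.8, -0.5, -0.7]
opening: 0.647
clock: 18.0
ee_pos: [0.5857, 0.0254, 0.2282]
orientation: [[-0.078, 0.997, -0.002], [0.997, 0.078, -0.0], [-0.0, -0.002, -1.0]]
force: [-0.9, 0.0, -0.1]
opening: 0.649
pos [0.5857 0.0254 0.2282] yaw y 4.5 tilt [-1.7e-03 -4.0e-04 -1.0e+00] open 0.649 F [-0.9  0.  -0.1] q [-4.2 19.6 88.4 -0.  72.  -8.7] t 18.0
twist total 5.277533715997151e-06
total [-3.000e-04  6.700e-03  5.004e-01] rows 6 each [-0.0001  0.0011  0.0834]
```

View pics/h0.png

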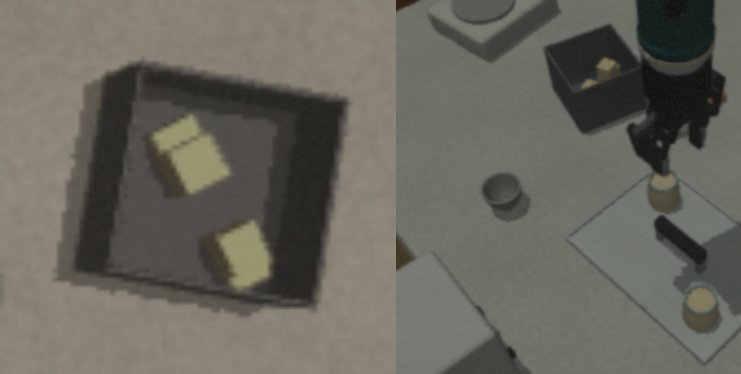

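Both pieces lie well inside the tub. I'll descend above the handle and check.

```bash
python3 -m crank '[[[0,0.003,0.06],0,0.3],[[0,0.003,0.08],0,0.3],[[0,0,0.08],0,0.3],[[0,0,0.08],0,0.3],[[0,0,0.05],0,0.3],[[0,0,0],0,0.3],[[0,0,0],0,0.3],[[0,0,0],0,0.3],[[0,0,0],0,0.3]]' ; python3 plan.py .588 .0254 .028 4.5
python3 - <<'E'
from station import grab_frame
import cv2,numpy as np
a=grab_frame("top");b=grab_frame("scene")
A=cv2.resize(a[155:255,220:340],(400,333),interpolation=cv2.INTER_CUBIC);B=cv2.resize(b[170:290,180:310],(400,333),interpolation=cv2.INTER_CUBIC)
cv2.imwrite("pics/h1.png",np.hstack([A,B]))
E
```

```text
clock: 18.85
ee_pos: [0.5905, 0.0267, 0.0908]
orientation: [[-0.077, 0.997, 0.003], [0.997, 0.077, -0.0], [-0.001, 0.003, -1.0]]
force: [-0.4, -1.1, 0.1]
opening: 0.653
pos [0.5905 0.0267 0.0908] yaw y 4.42 tilt [ 3.4e-03 -4.0e-04 -1.0e+00] open 0.653 F [-0.4 -1.1  0.1] q [-4.1 28.7 96.  -0.  55.1 -8.5] t 18.85
twist total -0.00045927971255118726
total [-0.0027 -0.0069  0.1569] rows 2 each [-0.0013 -0.0035  0.0785]
```

View pics/h1.png

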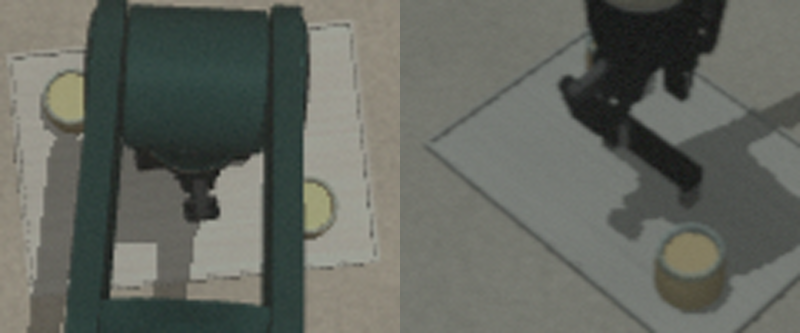

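The finger tips at crop (615,135) and (685,90) straddle the bar centre (649,147 when projected down). Descending and gripping.

```bash
python3 -m crank '[[[0,-0.003,0.03],0,0.3],[[0,-0.002,0.03],0,0.3],[[-0.002,0,0.03],0,0.3],[[0,0,0.03],0,0.3],[[0,0,0.025],0,0.3],[[0,0,0.012],0,0.3],[[0,0,0],0,0.3],[[0,0,0],0,0.3],[[0,0,0],0,0.3]]'; python3 plan.py .588 .0254 .028 4.5
```

```text
clock: 19.7
ee_pos: [0.5873, 0.0259, 0.0264]
orientation: [[-0.076, 0.997, 0.001], [0.997, 0.076, -0.0], [-0.0, 0.001, -1.0]]
force: [-0.1, -0.6, -0.0]
opening: 0.653
pos [0.5873 0.0259 0.0264] yaw y 4.39 tilt [ 6.e-04 -1.e-04 -1.e+00] open 0.653 F [-0.1 -0.6 -0. ] q [-4.2 33.8 98.7 -0.  47.5 -8.6] t 19.7
twist total -0.0006287080093227044
total [-0.0015  0.0015 -0.004 ] rows 1 each [-0.0015  0.0015 -0.004 ]
```

```bash
python3 -m crank '[[[0,0,0],0,0],[[0,0,0],0,-0.3],[[0,0,0],0,-0.5],[[0,0,0],0,-1],[[0,0,0],0,-1],[[0,0,0],0,-1],[[0,0,0],0,-1],[[0,0,0],0,-1],[[0,0,0],0,-1],[[0,0,0],0,-1]]' 80; python3 plan.py .588 .0254 .16 4.5
```

```text
clock: 20.53
ee_pos: [0.5877, 0.0259, 0.0268]
orientation: [[-0.077, 0.997, 0.001], [0.997, 0.077, -0.0], [-0.0, 0.001, -1.0]]
force: [1.4, 0.1, 6.4]
opening: 0.199
pos [0.5877 0.0259 0.0268] yaw y 4.39 tilt [ 1.5e-03 -2.0e-04 -1.0e+00] open 0.199 F [1.4 0.1 6.4] q [-4.2 33.7 98.7 -0.  47.5 -8.6] t 20.5333
twist total -0.0006214848779726544
total [-0.0014  0.0013 -0.3329] rows 4 each [-0.0004  0.0003 -0.0832]
```

The jaws stopped at 17 mm on the 18 mm bar. Lifting gently.

```bash
python3 -m crank '[[[0,0,-0.004],0,-1],[[0,0,-0.008],0,-1],[[0,0,-0.01],0,-1],[[0,0,-0.012],0,-1],[[0,0,-0.008],0,-1],[[0,0,-0.004],0,-1],[[0,0,0],0,-1],[[0,0,0],0,-1]]'; python3 plan.py .588 .0254 .16 4.5
python3 - <<'E'
from station import grab_frame
import cv2,numpy as np
b=grab_frame("scene")
cv2.imwrite("pics/lift0.png",cv2.resize(b[130:330,140:380],None,fx=3,fy=3))
E
```

```text
clock: 21.2
ee_pos: [0.587, 0.0259, 0.0446]
orientation: [[-0.076, 0.997, 0.0], [0.997, 0.076, -0.0], [-0.0, 0.0, -1.0]]
force: [1.2, 0.1, -5.2]
opening: 0.193
pos [0.587  0.0259 0.0446] yaw y 4.38 tilt [ 2.e-04 -1.e-04 -1.e+00] open 0.193 F [ 1.2  0.1 -5.2] q [-4.2 32.2 98.2 -0.  49.6 -8.6] t 21.2
twist total -0.0006400306689375017
total [-0.0015  0.0025 -0.2884] rows 4 each [-0.0004  0.0006 -0.0721]
```

View pics/lift0.png

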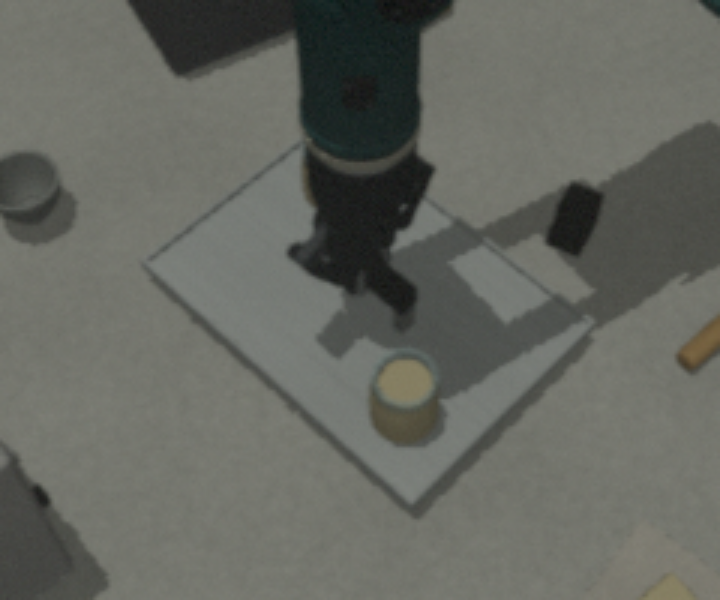

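The tray is off the bench and level (even shadow gap along its rim, corners 147,265 / 413,508 / 592,320), with no slip. Continuing up.

```bash
python3 -m crank '[[[0,0,-0.008],0,-1],[[0,0,-0.016],0,-1],[[0,0,-0.024],0,-1],[[0,0,-0.028],0,-1],[[0,0,-0.028],0,-1],[[0,0,-0.028],0,-1],[[0,0,-0.028],0,-1],[[0,0,-0.028],0,-1],[[0,0,-0.028],0,-1],[[0,0,-0.024],0,-1],[[0,0,-0.016],0,-1],[[0,0,-0.01],0,-1],[[0,0,-0.006],0,-1],[[0,0,0],0,-1],[[0,0,0],0,-1],[[0,0,0],0,-1],[[0,0,0],0,-1],[[0,0,0],0,-1],[[0,0,0],0,-1]]'; python3 plan.py .588 .0254 .16 4.5
python3 - <<'E'
from station import grab_frame
import cv2,numpy as np
a=grab_frame("top");b=grab_frame("scene")
cv2.imwrite("pics/lift1s.png",cv2.resize(b[110:330,130:400],None,fx=2.7,fy=2.7))
cv2.imwrite("pics/lift1t.png",cv2.resize(a[140:290,200:450],None,fx=3,fy=3))
E
```

```text
clock: 22.83
ee_pos: [0.5867, 0.026, 0.153]
orientation: [[-0.077, 0.997, -0.001], [0.997, 0.077, -0.0], [-0.0, -0.001, -1.0]]
force: [0.6, 0.0, -6.2]
opening: 0.197
pos [0.5867 0.026  0.153 ] yaw y 4.39 tilt [-7.e-04 -1.e-04 -1.e+00] open 0.197 F [ 0.6  0.  -6.2] q [-4.2 24.1 93.2 -0.  62.7 -8.6] t 22.8333
twist total -0.0006187720394634431
total [-0.0016  0.0031 -0.0176] rows 1 each [-0.0016  0.0031 -0.0176]
```

View pics/lift1s.png

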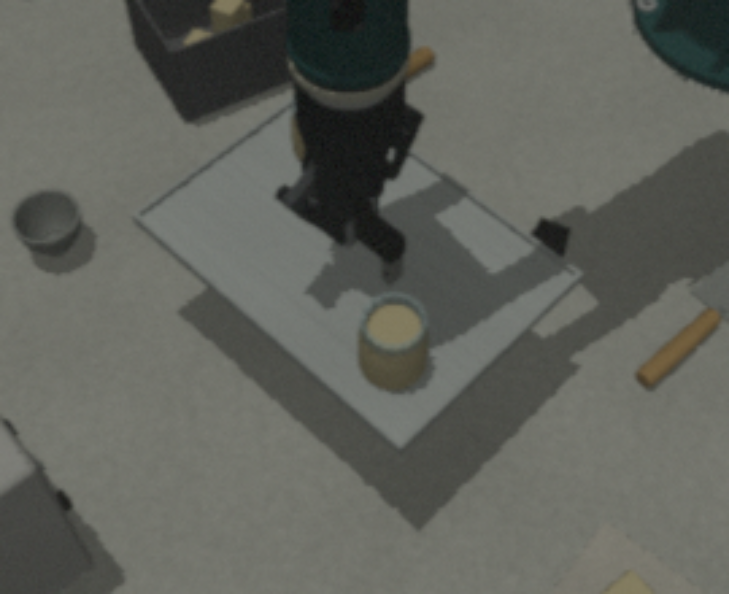

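View pics/lift1t.png

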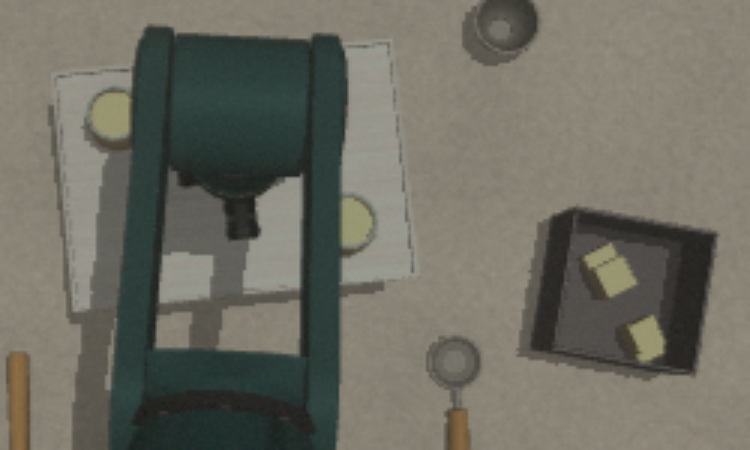

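Both jars stand on the tray (top 110,117 and 352,222) and both offcuts are in the tub (610,272 and 642,338). I'll check level and stillness numerically.

Run:
```python
from h import *
from station import manip
from scipy.optimize import least_squares
from scipy.spatial.transform import Rotation as R
sc=np.array([(137,217),(401,446),(580,270)])/2.7+[130,110]-.5   # (+x,-y),(+x,+y),(-x,+y)
tp=np.array([(54,74),(388,41),(416,275),(72,313)])/3+[200,140]-.5 # ++,+-,--,-+
L=lambda sx,sy:[sx*.105,sy*.15,.011]
Ls=np.array([L(1,-1),L(1,1),L(-1,1)]);Lt=np.array([L(1,1),L(1,-1),L(-1,-1),L(-1,1)])
def f(p):
    M=R.from_euler("ZYX",p[3:]).as_matrix();g=lambda A:A@M.T+p[:3]
    return np.r_[(proj("scene",g(Ls))-sc).ravel(),(proj("top",g(Lt))-tp).ravel()]
r=least_squares(f,[.588,.025,.12,.08,0,0]);print(r.x[:3],np.degrees(r.x[3:]),np.abs(r.fun).max())
o=manip.get_obs();print(o["force"],o["moment"],np.abs(o["qvel"]).max(),o["clock"])
```

```text
[0.5859 0.0258 0.1241] [ 4.4601 -0.3521  2.0351] 1.4936305200197353
[-0.8686 -0.4108 -7.0203] [-0.0002 -0.0294  0.016 ] 0.15405430557762143 22.9333
```

```bash
python3 -m crank '[[[0,0,0],0,-1],[[0,0,0],0,-1],[[0,0,0],0,-1],[[0,0,0],0,-1]]'
python3 - <<'E'
from station import workorder
print(workorder.sign_off())
E
```

```text
clock: 23.27
ee_pos: [0.5869, 0.026, 0.1533]
orientation: [[-0.077, 0.997, -0.0], [0.997, 0.077, -0.0], [-0.0, -0.0, -1.0]]
force: [0.3, -0.1, -6.8]
opening: 0.201
the job is handed in; nothing more can be done
None
```

I dropped both wax offcuts into the tub, lifted the tray straight up by its handle, and handed the job in at 23.3 s while holding it. The sign-off gave no verdict.

- **Offcuts:** the last pictures show both well inside the tub.
- **Tray:** it was about 12.4 cm above the bench, at about (0.586, 0.026). That comes from fitting its corners in both camera views, and the rise of the gripper gives the same height to within 2 mm.
- **Tilt:** the fit gave about 2° (limit 8°). Its residuals reached 1.5 px, so that figure is rough.
- **Grip:** the jaws held the bar at about 17 mm with no slip. The wrist carried 6–7 N, which is what the loaded tray should weigh.
- **Stillness:** the joints were almost still, at 0.15 °/s or less.
- **Jars:** both stood on the tray. One was partly hidden by the arm in each view, so I judged them upright by eye and did not measure their angle.

No check failed. I never touched the other things on the bench; the bowl and spoon looked where they started, but I did not measure any of them again.

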